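# Gauge a timber offcut in the tapered slot and set the pointer to it

### The job

Gauge the timber offcut on the sloping thickness gauge: stand it on its long narrow edge on the deck, flat against the aluminium fence, slide it gently along the narrowing slot until it wedges snugly against the spring-backed blue jaw without forcing the jaw to its end stop, and let go so that it stays wedged by itself. Then slide the red pointer along until its arm just touches the leading end of the offcut, without pushing the offcut loose, and leave the tub, conduit and screwdriver where they are.

Things in the scene. Friction and masses are not known exactly. Their poses are not given: they have to be found in the camera images.
- offcut_center (a point): centre of the loose brown timber offcut, 19 mm thick (its x), 130 mm long (its y), 60 mm high (its z), about 0.1 kg; it starts standing on its long narrow edge on the bench. Either end may lead, either narrow edge may be down.
- deck: white sloping top of the fixed gauge, tilted 25 degrees to face the robot. Origin on its surface, at the fence's slot-side face, half-way along. Axes: x up the slope, away from the robot; y along the slot, wide end to narrow end; z square out of the deck. Spans x -75 to 105, y -180 to 180 mm. Fence: aluminium bar, x -22 to 0 mm, full length, 30 mm high. All deck x, y, z below mean this frame.
- set_down (a point): point on the deck's surface (deck x 9.5, y -115 mm, z 0) at the wide, open end of the slot, under the middle of the offcut when it is set down there against the fence, clear of the jaw by at least 6 mm; axes as the deck's
- slot (a point): point on the slot's floor, deck x 9.5, y 14 mm. The slot lies between fence and blue jaw (30 mm high, 161 mm long): 33 mm wide at the jaw's wide end, 1 mm narrower per 6 mm towards +y. The jaw's carrier (grey, uphill, to x 99 mm) is clamped at an unknown place: the jaw's wide end is at y -95 to -45 mm, so the leading end of the offcut meets the jaw with its end at y -11 to 39 mm.
- jaw (a joint): how far the blue jaw is pushed back up the slope, square to the fence, in m; 0 when free, end stop 0.004. Its spring gives about 5 N per mm. A snug wedge, made by about 8 to 12 N of push along the slot, leaves it about 0.0005 to 0.002 back; friction then holds the offcut, which takes several N to push loose.
- pointer_tip (a point): middle of the contact face of the red pointer's arm, the face towards the offcut (deck -y); axes as the deck's; deck x 9.5, z 40 mm. The arm (8 mm thick in y, 9 mm high) passes over fence and slot, clear of the jaw. The pointer starts beyond where the offcut can get to and slides only along deck y, up to 240 mm towards -y, with about 1 N of drag.
- pointer_knob (a point): on the axis of the pointer's red square grip post, 16 by 16 mm, which stands square out of the deck from 20 to 64 mm off it, on a black carriage (26 by 36 mm, 20 mm high) downhill of the fence; this point is at deck x -47, z 52 mm, and 4 mm along deck +y from the contact face. Pinch it along y or push its side.
- tub: bystander: loose grey open plastic tub, 110 by 160 by 60 mm; origin under its centre
- conduit: bystander: loose length of grey conduit, 150 mm long along its y, 25 mm across with two 34 mm square clips, 29 mm high; origin under its centre
- screwdriver: bystander: loose screwdriver with a red handle, lying on the bench along its x, handle towards -x
Things that resemble listed ones, but are neither listed nor needed, are in the scene too. Of the things that look like the part that bears offcut_center, take the one that is nearest to the robot's base at the start.

How it is judged:
On the way, in this order (a step that is already met when the one before it is completed fails the run):
1. the offcut stands on the deck, flat against the fence, wedged by itself in the slot with the jaw pushed back more than 0.3 mm, fingers off it (value of joint jaw above 0.0003 m and z of offcut_center in the frame of deck between 0.027 and 0.033 m and x of offcut_center in the frame of deck between 0.006 and 0.013 m and angle between the y axis of offcut_center and the y axis of deck, either way round below 0.05 rad and angle between the z axis of offcut_center and the z axis of deck, either way round below 0.08 rad and contact force between the fingers and offcut below 0.3 N), for 0.3 s.
2. the pointer's arm is against the leading end of the offcut, which is still wedged (all of step 1 and y of offcut_center in the frame of pointer_tip between -0.068 and -0.063 m), for 0.2 s.
At the end, for the whole second after the job is handed in: The offcut stands on its narrow edge on the deck (within 3 mm), against the fence (within 3.5 mm) and along it (within 0.05 rad), still wedged by itself with the jaw pushed back more than 0.3 mm, at rest and released; the pointer's arm is within 3 mm of its leading end (2 mm sink allowed) (all of step 2 and linear speed of offcut below 0.01 m/s); the robot touches nothing.
It fails at once if the jaw is forced to its end stop (pushed back over 3.5 mm) (value of joint jaw above 0.0035 m).
It fails at once if the tub is disturbed (moved over 30 mm) (distance of tub from where it was at the start of the episode above 0.03 m).
It fails at once if the conduit is disturbed (moved over 30 mm) (distance of conduit from where it was at the start of the episode above 0.03 m).
It fails at once if the screwdriver is disturbed (moved over 30 mm) (distance of screwdriver from where it was at the start of the episode above 0.03 m).
It also fails if it takes over 58 s, if anything falls off the work surface, if the arm or the gripper's body presses on something with over 40 N, if the wrist force passes 120 N, or if a joint passes its speed limit or range.

### The arm

A 7-joint arm with a two-finger parallel gripper is mounted at the origin on the work surface. World frame = base frame: x ahead of the robot, y to its left, z up, the work surface at z = 0. Lengths are in m, angles in rad, forces in N, time in s.
With the tool pointing down it reaches from about 0.4 to 0.85 m from the base axis. Payload 4.5 kg.
Tool frame: the origin (TCP) lies at the very end of the fingers, on their centre line; the grasp point (between the pads) lies grip_point_offset behind it (grip_point_offset is the distance from the TCP to the grasp point, in m); z points along the fingers, y is the line along which they close (so a half turn about z gives the same grasp; the last joint's range is limited). The gripper opens to 88 mm and grips with 3 to 60 N. Pads are 18 mm wide; open, the fingers measure 123 mm over their backs; the gripper's body (75 mm by 187 mm) begins 45 mm behind the grasp point.
Start: joints at [-1.224, 0.689, -0.195, 1.565, 0.157, 0.902, -0.215], TCP at [0.192, 0.595, 0.239] pointing down, gripper open.
Joint ranges: [-3.01, 3.01], [-0.46, 2.08], [-1.47, 1.51], [0.13, 2.56], [-1, 4.14], [0.04, 2.09], [-2.66, 2.66]. Speed limits (rad/s): [2.57, 2.57, 3.14, 3.14, 3.14, 3.14, 3.14].

### API

Orientations are given as [roll, pitch, yaw] about the fixed x, y, z axes, in that order (R = Rz(yaw) Ry(pitch) Rx(roll)).
In Python, from bench import * gives the robot as it stands. The module is installed in compiled form; this text tells all that it offers.
- The arm moves only by the tool send_rows, never from a script. Its argument "rows" is a list of rows, each a list of 3 entries, a list of its own where there are three numbers: the finger opening in m, from 0 to 0.0881, then the shift along the tool's x, y, z in m, then the turn about the tool's z in rad. In form: [[jaw, [x, y, z], turn], ...]. A call has exactly 10 rows; each row is the pose to reach, as a shift and turn from the pose commanded when the call began, along the tool's axes at that moment; what a row does not reach only later rows make up. A row lasts 1/10 s, in which the tool goes at most 50 mm and 8.59 degrees, less where a joint would pass 70% of its speed; a pose out of reach is approached as far as the arm can. A call with a gripper value outside its range is refused whole. The fingers move at their own pace and stop on an object; "grip_force" is the grip in N (left out, the last holds). Time passes only in rows, so rows that repeat a pose let the fingers close, or fill a call up. It gives the time, the measured TCP pose, the force, the opening and the grip force at its end, in the units of the state.
- state(): the state, without advancing time (a new reading comes with each control period).
- camera(name): name is "scene" or "top" or "wrist"; returns the picture (400x640x3 uint8, red, green, blue); there is no depth.
- get_calibration(name): a dict with "camera_matrix" (3x3 intrinsics, pixels), "extrinsics" (4x4, takes a point from camera to world coordinates). Camera axes: x right, y down, z forward; pixel columns grow to the right and rows downward; lengths in m; the calibration is good to about 2 mm. The wrist camera is an equidistant fisheye: a pixel r from the principal point sees the ray r / f radians off the axis. A picture is of the moment at which its call begins: read the wrist's pose just before it. get_calibration takes no time and is no camera call; for the wrist camera it gives the pose at the moment of the call.
- finish_job(): hands the job in; it is judged then, once.
The state is a dict: "clock": time; "q": joint angles; "joint_vel": joint speeds; "effort": joint torques, N m; "tool_pos": TCP position; "eef_rot": TCP orientation; "contact_force": force on the tool from outside, world axes, zero at the start; "moment": the same for the moment, N m; "opening": finger opening in m; "grip_force": force on a finger pad.
Only numpy, scipy, OpenCV 4.12 (cv2) and the standard library are available. Lean on these libraries where they do the work, as an engineer would, in place of code of your own. Each camera call takes 0.05 s, during which the arm holds its last target. There are 200 camera calls.

## Working session

There is one attempt and no reset: what is moved stays moved. The work goes in short steps, Python scripts to look and compute and a tool call to move; the robot and the scene stay as the last step left them, time stands still between calls to the robot, and variables do not carry over. Pictures are saved under pics/ and viewed, at most 12 in all, crops included, and the job is handed in when it is done.

Besides the shell and the picture viewer there is one more tool, called after "Emit:" as name(argument=value, ...), one argument or row to a line, values as JSON. send_rows: Moves the arm, as the interface text tells. Its arguments: {"type":"object","properties":{"rows":{"type":"array"},"grip_force":{"type":"number"}},"required":["rows"]}

```bash
mkdir -p pics
cat > h.py <<'E'
import numpy as np, cv2
from bench import *
from scipy.spatial.transform import Rotation as Rn
def snap(n,f):
    im=np.array(camera(n)); cv2.imwrite('pics/'+f,im[:,:,::-1]); return im
def ray(n,u,v):
    c=get_calibration(n);K=np.array(c['camera_matrix']);E=np.array(c['extrinsics'])
    a=(u-K[0,2])/K[0,0];b=(v-K[1,2])/K[1,1]
    if n=='wrist':
        r=np.hypot(a,b);s=np.sin(r)/r if r>1e-9 else 1;d=np.array([a*s,b*s,np.cos(r)])
    else: d=np.array([a,b,1.])
    d=E[:3,:3]@d; return E[:3,3],d/np.linalg.norm(d)
def onz(n,u,v,z):
    o,d=ray(n,u,v);return o+d*(z-o[2])/d[2]
def two(r1,r2):
    (o1,d1),(o2,d2)=r1,r2
    t=np.linalg.lstsq(np.c_[d1,-d2],o2-o1,rcond=None)[0]
    a,b=o1+d1*t[0],o2+d2*t[1];return (a+b)/2,np.linalg.norm(a-b)
def proj(n,p):
    c=get_calibration(n);K=np.array(c['camera_matrix']);E=np.array(c['extrinsics'])
    q=E[:3,:3].T@(np.array(p)-E[:3,3])
    if n=='wrist':
        r=np.arctan2(np.hypot(q[0],q[1]),q[2]);h=np.hypot(q[0],q[1]);q=np.array([q[0]/h*r,q[1]/h*r,1])
    else:q=q/q[2]
    return K[:2,:2]@q[:2]+K[:2,2]
E
python3 - <<'E'
from h import *
a=snap('scene','s1.png');b=snap('top','t1.png')
print(state())
for n in('scene','top','wrist'):
    c=get_calibration(n);print(n,np.round(c['camera_matrix'],1).tolist(),np.round(c['extrinsics'],3).tolist())
E
```

```text
{'clock': 0.1, 'q': array([-1.22419834,  0.68988641, -0.19455875,  1.56620992,  0.15730701,
        0.90250633, -0.21508533]), 'joint_vel': array([ 0.00027841, -0.0016151 , -0.00183508, -0.0039848 , -0.00044577,
       -0.00095506, -0.00060909]), 'effort': array([-3.15673889e-03, -5.28500140e+01, -1.27135400e+00, -1.53834969e+01,
       -5.25173417e-02,  2.05476201e-03,  4.35323295e-05]), 'tool_pos': array([0.19217849, 0.59413794, 0.2380078 ]), 'eef_rot': array([-3.13997961e+00,  1.00141079e-04,  2.82891621e+00]), 'contact_force': array([ 0.70738154,  0.03828874, -0.02391584]), 'moment': array([-0.03283598, -0.00814918, -0.03712243]), 'grip_force': 0.0, 'opening': 0.08809147368970119}
scene [[361.2, 0.0, 316.1], [0.0, 361.2, 203.1], [0.0, 0.0, 1.0]] [[0.102, 0.636, -0.765, 1.384], [0.995, -0.059, 0.084, -0.243], [0.008, -0.769, -0.639, 0.784], [0.0, 0.0, 0.0, 1.0]]
top [[513.8, 0.0, 327.8], [0.0, 513.8, 193.7], [0.0, 0.0, 1.0]] [[0.004, -0.979, 0.205, 0.217], [-1.0, -0.004, 0.002, -0.158], [-0.001, -0.205, -0.979, 1.723], [0.0, 0.0, 0.0, 1.0]]
wrist [[309.7, 0.0, 316.5], [0.0, 309.7, 203.2], [0.0, 0.0, 1.0]] [[0.308, 0.913, 0.267, 0.123], [0.951, -0.295, -0.088, 0.617], [-0.001, 0.281, -0.96, 0.384], [0.0, 0.0, 0.0, 1.0]]
```

View pics/s1.png

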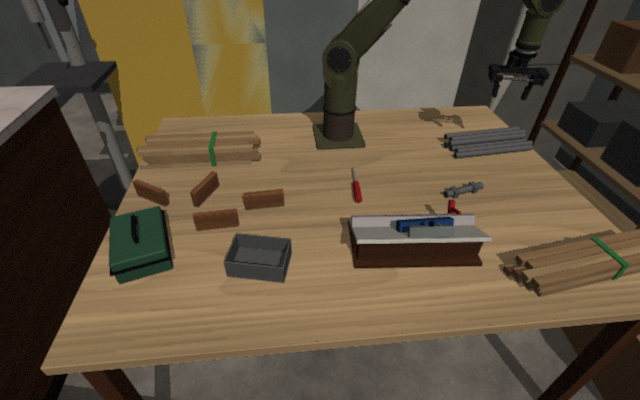

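View pics/t1.png

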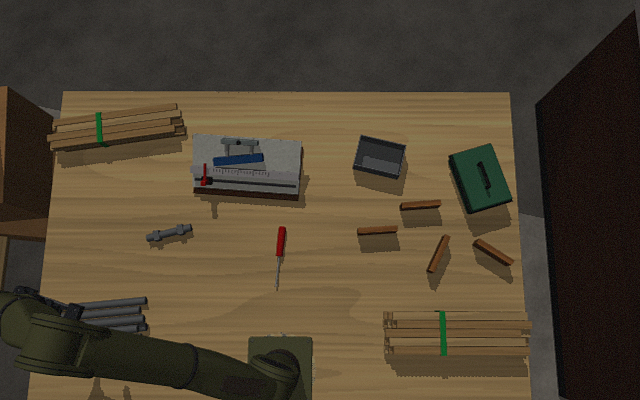

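Top view: four offcuts at about (420,205), (377,230), (438,254) and (493,251). The gauge is at (193–302, 135–198), with the red pointer at its left (205,178).

Run:
```python
from h import *
b=cv2.imread('pics/t1.png');s=cv2.imread('pics/s1.png')
hsv=cv2.cvtColor(b,cv2.COLOR_BGR2HSV)
m=cv2.inRange(hsv,(5,110,50),(16,255,200)); m[:,:340]=0; m[:190]=0;m[280:]=0;m[:,520:]=0
cs,_=cv2.findContours(m,cv2.RETR_EXTERNAL,cv2.CHAIN_APPROX_NONE)
for c in cs:
    if cv2.contourArea(c)<60:continue
    r=cv2.minAreaRect(c);bx=cv2.boxPoints(r)
    P=np.array([onz('top',*p,0.06)[:2] for p in bx]);ce=onz('top',*r[0],0.06)
    print(np.round(r[0],1),np.round(r[1],1),'c',ce.round(3),np.linalg.norm(ce[:2]).round(3),P.round(3).tolist())
A=cv2.resize(b[125:210,180:315],None,fx=5.5,fy=5.5,interpolation=cv2.INTER_CUBIC)[:, :742]
B=cv2.resize(s[190:275,340:495],None,fx=4.8,fy=4.8,interpolation=cv2.INTER_CUBIC)
cv2.imwrite('pics/gA.png',A);cv2.imwrite('pics/gB.png',B)
print(A.shape,B.shape)
```

```text
[493.8 250.5] [44.5  7.4] c [ 0.379 -0.691  0.06 ] 0.788 [[0.403, -0.624], [0.424, -0.637], [0.354, -0.758], [0.333, -0.744]]
[438.7 253.6] [ 9.8 41.6] c [ 0.368 -0.513  0.06 ] 0.631 [[0.315, -0.467], [0.436, -0.531], [0.421, -0.559], [0.302, -0.494]]
[377.4 228.6] [ 6.3 39.1] c [ 0.448 -0.317  0.06 ] 0.549 [[0.456, -0.252], [0.462, -0.38], [0.441, -0.38], [0.435, -0.253]]
[420.6 203.6] [ 6.8 39.1] c [ 0.532 -0.46   0.06 ] 0.703 [[0.54, -0.395], [0.547, -0.524], [0.524, -0.524], [0.517, -0.396]]
(468, 742, 3) (408, 744, 3)
```

View pics/gA.png

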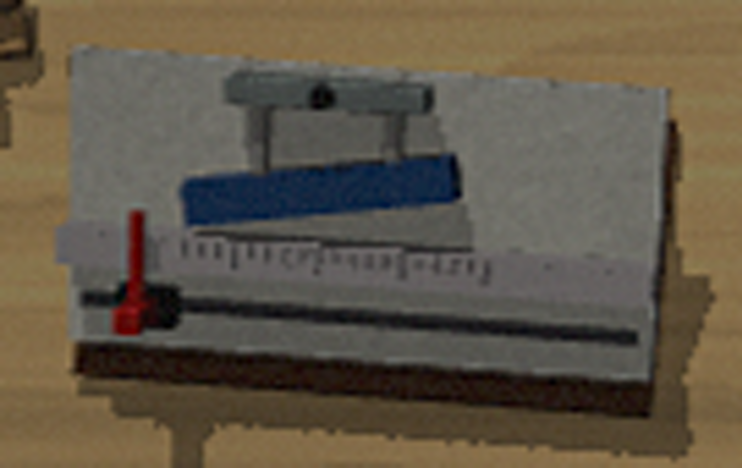

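View pics/gB.png

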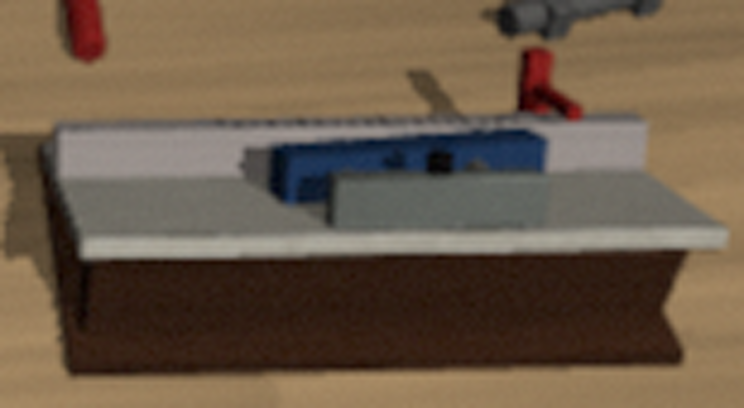

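```bash
cat > fit.py <<'E'
from h import *
from scipy.optimize import least_squares
T=lambda x,y:(180+x/5.5-.4,125+y/5.5-.4); S=lambda x,y:(340+x/4.8-.4,190+y/4.8-.4)
obs=[('top',T(70,47),(.105,.18,0)),('top',T(668,90),(.105,-.18,0)),('top',T(652,380),(-.075,-.18,0)),('top',T(75,340),(-.075,.18,0)),
('scene',S(83,238),(.105,-.18,0)),('scene',S(727,230),(.105,.18,0)),('scene',S(60,178),(0,-.18,0)),('scene',S(645,172),(0,.18,0)),
('top',T(62,222),(0,.18,.03)),('scene',S(58,128),(0,-.18,.03)),('scene',S(645,120),(0,.18,.03))]
def RT(p): return np.array(p[:3]),(Rn.from_euler('z',p[3])*Rn.from_euler('y',-25,degrees=True)).as_matrix()
def res(p):
    o,R=RT(p);return np.concatenate([proj(n,o+R@np.array(d))-u for n,u,d in obs])
def deckfit():
    s=least_squares(res,[.65,.1,.1,0],loss='soft_l1');return s
E
python3 - <<'E'
from fit import *
s=deckfit();print(s.x.round(4));print(s.fun.reshape(-1,2).round(1).tolist())
o,R=RT(s.x);np.save('deck.npy',s.x)
def ondeck(n,uv,z):
    c,d=ray(n,*uv);c=R.T@(c-o);d=R.T@d;return c+d*(z-c[2])/d[2]
for n,uv,z in[('top',T(460,203),.03),('top',T(187,226),.03),('top',T(457,155),.03),('top',T(128,325),.064),('top',T(136,212),.0445),('scene',S(537,52),.064)]:print(n,ondeck(n,uv,z).round(4))
print(o,R.round(3).tolist(),'setdown',(o+R@[.0095,-.115,0]).round(4))
E
```

```text
[ 0.6498  0.1208  0.0624 -0.0726]
[[-0.2, -0.3], [-0.1, -0.2], [-0.2, 0.3], [-1.5, -0.4], [-1.0, 0.3], [0.3, -0.2], [-1.2, 0.0], [-0.6, -0.5], [-1.6, 0.8], [-0.6, 0.6], [0.5, 0.5]]
top [ 0.0322 -0.0631  0.03  ]
top [0.0061 0.0995 0.03  ]
top [ 0.0607 -0.0601  0.03  ]
top [-0.0491  0.125   0.064 ]
top [0.0151 0.1264 0.0445]
scene [-0.0418  0.1258  0.064 ]
[0.64976008 0.12082265 0.06239744] [[0.904, 0.073, -0.422], [-0.066, 0.997, 0.031], [0.423, 0.0, 0.906]] setdown [0.65   0.0055 0.0664]
```

```bash
cat >> h.py <<'E'
def go(p,yaw=None,frm=None):
    """shift in tool axes to reach world p; turn to reach world yaw"""
    if frm is None: s=state(); t,y=s['tool_pos'],s['eef_rot'][2]; R=Rn.from_euler('xyz',s['eef_rot']).as_matrix()
    else: t,y=np.array(frm[0]),frm[1]; R=Rn.from_euler('xyz',[np.pi,0,y]).as_matrix()
    turn=0 if yaw is None else -((yaw-y+np.pi)%(2*np.pi)-np.pi)
    print('shift',(R.T@(np.array(p)-t)).round(4).tolist(),'turn',round(turn,4))
E
python3 - <<'E'
import bench;print([a for a in dir(bench) if not a.startswith('__')], getattr(bench,'grip_point_offset',None))
from h import *
go([.52,.15,.3],1.9)
go([.448,-.317,.25],1.614,([.52,.15,.3],1.9))
E
```

```text
['PlanningError', 'camera', 'finish_job', 'get_calibration', 'grip_point_offset', 'state'] 0.0187
shift [-0.4486, -0.3219, -0.0614] turn 0.9289
shift [-0.4186, -0.2191, 0.05] turn 0.286
```

Emit:
send_rows(
  rows=[
    [0.06,[-0.045,-0.032,-0.01],0.1],
    [0.06,[-0.09,-0.064,-0.02],0.2],
    [0.06,[-0.135,-0.096,-0.03],0.3],
    [0.06,[-0.18,-0.128,-0.04],0.4],
    [0.06,[-0.225,-0.16,-0.05],0.5],
    [0.06,[-0.27,-0.193,-0.06],0.6],
    [0.06,[-0.315,-0.225,-0.06],0.7],
    [0.06,[-0.36,-0.257,-0.06],0.8],
    [0.06,[-0.4,-0.29,-0.06],0.9],
    [0.06,[-0.43,-0.31,-0.06],0.93],
  ],
  grip_force=20,
)

```text
clock: 1.1
tool_pos: [0.4859, 0.1939, 0.2984]
eef_rot: [-3.141, 0.0, 1.896]
contact_force: [1.3, 0.9, -0.1]
opening: 0.0603
grip_force: 0.0
```

Run:
```python
from h import *
print(state()['tool_pos'],state()['eef_rot'],state()['q'])
go([.448,-.317,.25],1.614)
```

```text
[0.48593924 0.1939079  0.29837519] [-3.14120180e+00  1.66821818e-05  1.89629928e+00] [-0.49811846  0.4771562   0.04712992  1.79959228 -0.02845584  0.86588692
 -0.11229354]
shift [-0.4719, -0.1993, 0.0485] turn 0.2823
```

Emit:
send_rows(
  rows=[
    [0.06,[-0.045,-0.019,0.005],0.03],
    [0.06,[-0.09,-0.038,0.01],0.06],
    [0.06,[-0.135,-0.057,0.015],0.09],
    [0.06,[-0.18,-0.076,0.02],0.12],
    [0.06,[-0.225,-0.095,0.025],0.15],
    [0.06,[-0.27,-0.114,0.03],0.18],
    [0.06,[-0.315,-0.133,0.035],0.21],
    [0.06,[-0.36,-0.152,0.04],0.24],
    [0.06,[-0.405,-0.171,0.045],0.27],
    [0.06,[-0.445,-0.189,0.05],0.282],
  ],
)

```text
clock: 2.1
tool_pos: [0.4491, -0.2888, 0.248]
eef_rot: [-3.141, 0.0, 1.615]
contact_force: [0.3, 0.3, -0.3]
opening: 0.0599
grip_force: 0.0
```

Emit:
send_rows(
  rows=[
    [0.06,[-0.027,-0.01,0],0],
    [0.06,[-0.027,-0.01,0.03],0],
    [0.06,[-0.027,-0.01,0.06],0],
    [0.06,[-0.027,-0.01,0.08],0],
    [0.06,[-0.027,-0.01,0.08],0],
    [0.06,[-0.027,-0.01,0.08],0],
    [0.06,[-0.027,-0.01,0.08],0],
    [0.06,[-0.027,-0.01,0.08],0],
    [0.06,[-0.027,-0.01,0.08],0],
    [0.06,[-0.027,-0.01,0.08],0],
  ],
)

```text
clock: 3.1
tool_pos: [0.4413, -0.3139, 0.1689]
eef_rot: [3.141, 0.0, 1.617]
contact_force: [0.3, -0.1, -0.2]
opening: 0.0604
grip_force: 0.0
```

Run:
```python
from h import *
s=state();print(s['tool_pos'],s['eef_rot'])
c=np.array(get_calibration('wrist')['extrinsics']);print(c.round(3).tolist())
snap('wrist','w1.png')
```

```text
[ 0.441294   -0.31393769  0.16891922] [3.14079967e+00 4.63760030e-04 1.61685350e+00]
[[0.999, 0.044, 0.013, 0.438], [0.046, -0.958, -0.282, -0.241], [-0.0, 0.282, -0.959, 0.314], [0.0, 0.0, 0.0, 1.0]]
```

View pics/w1.png

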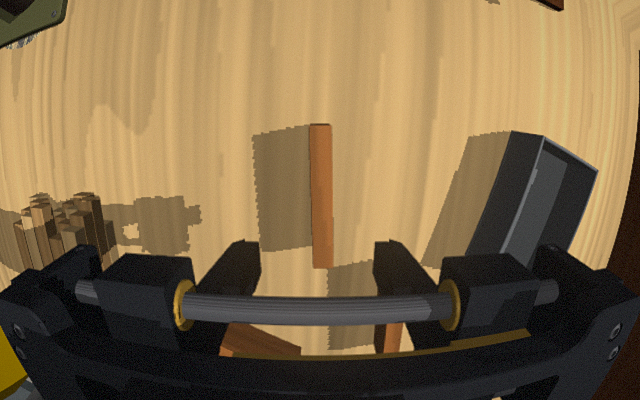

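The wrist view shows the offcut's top face from (310,126)/(330,126) to (312,268)/(333,268), with clear space between the fingers.

Run:
```python
from h import *
P=[onz('wrist',u,v,.06) for u,v in[(310,126),(330.5,126),(312,268),(333.5,268)]]
print(np.round(P,4).tolist())
a,b=(P[0]+P[1])/2,(P[2]+P[3])/2;c=(a+b)/2;d=a-b
yaw=np.arctan2(-d[0],d[1]);print(c,np.linalg.norm(d),yaw)
go([c[0],c[1],.038],np.pi/2+yaw)
```

```text
[[0.433, -0.2508, 0.06], [0.4497, -0.25, 0.06], [0.44, -0.3787, 0.06], [0.4599, -0.3778, 0.06]]
[ 0.4456458  -0.31433486  0.06      ] 0.12810311297276997 0.06720798557811104
shift [-0.0006, 0.0043, 0.1308] turn -0.0211
```

Emit:
send_rows(
  rows=[
    [0.06,[0,0.0045,0.03],-0.01],
    [0.06,[0,0.0045,0.07],-0.01],
    [0.06,[0,0.0045,0.105],-0.01],
    [0.06,[0,0.0045,0.125],-0.01],
    [0.06,[0,0.0045,0.131],-0.01],
    [0.06,[0,0.0045,0.131],-0.01],
    [0.03,[0,0.0045,0.131],-0.01],
    [0.01,[0,0.0045,0.131],-0.01],
    [0.01,[0,0.0045,0.131],-0.01],
    [0.01,[0,0.0045,0.131],-0.01],
  ],
  grip_force=20,
)

```text
clock: 4.15
tool_pos: [0.446, -0.3138, 0.0381]
eef_rot: [3.141, 0.001, 1.627]
contact_force: [-0.1, 0.2, 0.5]
opening: 0.03
grip_force: 0.0
```

Run:
```python
from h import *
s=state();print(s['tool_pos'],s['eef_rot'],s['opening'],s['grip_force'])
```

```text
[ 0.44596339 -0.31383178  0.03810492] [3.14051222e+00 6.32492196e-04 1.62682366e+00] 0.02995522283298607 0.0
```

Emit:
send_rows(
  rows=[
    [0.0,[0,0,0],0],
    [0.0,[0,0,0],0],
    [0.0,[0,0,0],0],
    [0.0,[0,0,-0.03],0],
    [0.0,[0,0,-0.07],0],
    [0.0,[0,0,-0.11],0],
    [0.0,[0,0,-0.15],0],
    [0.0,[0,0,-0.18],0],
    [0.0,[0,0,-0.2],0],
    [0.0,[0,0,-0.2],0],
  ],
  grip_force=20,
)

```text
clock: 5.15
tool_pos: [0.4467, -0.3145, 0.2397]
eef_rot: [3.137, 0.003, 1.627]
contact_force: [0.2, -1.0, -1.2]
opening: 0.0185
grip_force: 19.9
```

Run:
```python
from fit import *
p=np.load('deck.npy');o,R=RT(p);psi=p[3]
F=o+R@[.0205,-.115,.001];h=np.array([np.cos(psi),np.sin(psi),0])
t=F-.0095*h+[0,0,.038];print(t)
go(t+[0,0,.07],np.pi/2+psi)
s=state();print(s['tool_pos'],s['opening'],s['grip_force'])
im=snap('wrist','w2.png')
```

```text
[0.650052   0.00549766 0.10996742]
shift [0.3084, 0.2206, 0.0598] turn 0.1284
[ 0.44674649 -0.31450829  0.23969502] 0.018523958240199777 19.944682088680565
```

Run:
```python
from fit import *
p=np.load('deck.npy');o,R=RT(p);psi=p[3]
F=o+R@[.0205,-.133,.001];h=np.array([np.cos(psi),np.sin(psi),0])
t=F-.0095*h+[0,0,.038];print(t)
go(t+[0,0,.09],np.pi/2+psi)
```

```text
[ 0.6487463  -0.01245492  0.10996742]
shift [0.2895, 0.2194, 0.038] turn 0.1286
```

Emit:
send_rows(
  rows=[
    [0.0,[0.036,0.027,0],0.015],
    [0.0,[0.072,0.055,0],0.03],
    [0.0,[0.108,0.082,0],0.05],
    [0.0,[0.144,0.11,0],0.07],
    [0.0,[0.18,0.137,0],0.09],
    [0.0,[0.216,0.164,0],0.11],
    [0.0,[0.252,0.191,0.01],0.128],
    [0.0,[0.28,0.212,0.025],0.128],
    [0.0,[0.2895,0.2194,0.036],0.128],
    [0.0,[0.2895,0.2194,0.036],0.128],
  ],
)

```text
clock: 6.2
tool_pos: [0.6466, -0.0098, 0.1973]
eef_rot: [-3.135, -0.001, 1.503]
contact_force: [-0.0, -0.6, -0.6]
opening: 0.0189
grip_force: 19.9
```

Run:
```python
from fit import *
p=np.load('deck.npy');o,R=RT(p)
s=state();print(s['tool_pos'],s['eef_rot'],s['contact_force'],s['opening'])
snap('wrist','w3.png')
# wrist prediction of deck landmarks
for d in[(0,-.18,.03),(-.022,-.18,.03),(0,.0,.03),(0,.18,.03),(.105,-.18,0),(.105,.18,0),(.0322,-.0631,.03),(-.075,-.18,0)]:print(d,proj('wrist',o+R@np.array(d)).round(0))
go([.64875,-.01245,.11],np.pi/2+p[3])
```

```text
[ 0.64664341 -0.00981092  0.19728823] [-3.13471308e+00 -5.05287687e-04  1.50250239e+00] [-0.03186451 -0.58159317 -0.5985979 ] 0.018913036577333137
(0, -0.18, 0.03) [296. 250.]
(-0.022, -0.18, 0.03) [276. 245.]
(0, 0.0, 0.03) [294.  42.]
(0, 0.18, 0.03) [ 297. -120.]
(0.105, -0.18, 0) [417. 257.]
(0.105, 0.18, 0) [ 414. -122.]
(0.0322, -0.0631, 0.03) [330. 118.]
(-0.075, -0.18, 0) [250. 226.]
shift [0.0006, 0.0026, 0.0888] turn 0.0011
```

View pics/w3.png

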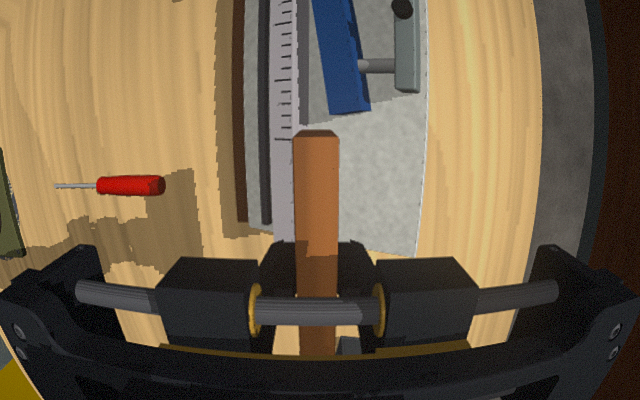

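Wrist view: the offcut is held vertically above the wide end, its leading end near (315,135). The jaw corner at (330,112) and deck corner at (416,257) match the predictions within about 2 mm.

Emit:
send_rows(
  rows=[
    [0.0,[0.0,0.0026,0.02],0],
    [0.0,[0.0,0.0026,0.04],0],
    [0.0,[0.0,0.0026,0.06],0],
    [0.0,[0.0,0.0026,0.075],0],
    [0.0,[0.0,0.0026,0.082],0],
    [0.0,[0.0,0.0026,0.085],0],
    [0.0,[0.0,0.0026,0.087],0],
    [0.0,[0.0,0.0026,0.087],0],
    [0.0,[0.0,0.0026,0.087],0],
    [0.0,[0.0,0.0026,0.087],0],
  ],
)

```text
clock: 7.25
tool_pos: [0.6514, -0.0124, 0.115]
eef_rot: [3.14, -0.0, 1.499]
contact_force: [0.2, -0.6, -0.8]
opening: 0.0188
grip_force: 19.9
```

Emit:
send_rows(
  rows=[
    [0.0,[0.0,0.0,0.0005],0],
    [0.0,[0.0,0.0,0.001],0],
    [0.0,[0.0,0.0,0.0015],0],
    [0.0,[0.0,0.0,0.002],0],
    [0.0,[0.0,0.0,0.002],0],
    [0.0,[0.0,0.0,0.002],0],
    [0.0,[0.0,0.0,0.002],0],
    [0.0,[0.0,0.0,0.002],0],
    [0.0,[0.0,0.0,0.002],0],
    [0.0,[0.0,0.0,0.002],0],
  ],
)

```text
clock: 8.25
tool_pos: [0.651, -0.0125, 0.1124]
eef_rot: [3.142, -0.0, 1.499]
contact_force: [-0.5, -0.5, -0.4]
opening: 0.0185
grip_force: 19.9
```

Emit:
send_rows(
  rows=[
    [0.0,[0.0,-0.002,0.0005],0],
    [0.0,[0.0,-0.002,0.001],0],
    [0.0,[0.0,-0.002,0.0015],0],
    [0.0,[0.0,-0.002,0.002],0],
    [0.0,[0.0,-0.002,0.0025],0],
    [0.0,[0.0,-0.002,0.003],0],
    [0.0,[0.0,-0.002,0.003],0],
    [0.0,[0.0,-0.002,0.003],0],
    [0.0,[0.0,-0.002,0.003],0],
    [0.0,[0.0,-0.002,0.003],0],
  ],
)

```text
clock: 9.25
tool_pos: [0.649, -0.0123, 0.1094]
eef_rot: [3.142, -0.0, 1.499]
contact_force: [-0.4, -0.5, -1.5]
opening: 0.0192
grip_force: 19.9
```

Emit:
send_rows(
  rows=[
    [0.0,[0.0,0,0.0005],0],
    [0.0,[0.0,0,0.001],0],
    [0.0,[0.0,0,0.0015],0],
    [0.0,[0.0,0,0.002],0],
    [0.0,[0.0,0,0.002],0],
    [0.0,[0.0,0,0.002],0],
    [0.0,[0.0,0,0.002],0],
    [0.0,[0.0,0,0.002],0],
    [0.0,[0.0,0,0.002],0],
    [0.0,[0.0,0,0.002],0],
  ],
)

```text
clock: 10.25
tool_pos: [0.649, -0.0123, 0.1074]
eef_rot: [3.142, -0.0, 1.499]
contact_force: [0.1, -0.3, -0.9]
opening: 0.0189
grip_force: 19.9
```

Emit:
send_rows(
  rows=[
    [0.0,[0.0,0,0.0005],0],
    [0.0,[0.0,0,0.001],0],
    [0.0,[0.0,0,0.0015],0],
    [0.0,[0.0,0,0.002],0],
    [0.0,[0.0,0,0.0025],0],
    [0.0,[0.0,0,0.003],0],
    [0.0,[0.0,0,0.003],0],
    [0.0,[0.0,0,0.003],0],
    [0.0,[0.0,0,0.003],0],
    [0.0,[0.0,0,0.003],0],
  ],
)

```text
clock: 11.25
tool_pos: [0.6491, -0.0123, 0.107]
eef_rot: [3.141, -0.001, 1.499]
contact_force: [-5.9, 1.0, 15.6]
opening: 0.0188
grip_force: 19.9
```

Emit:
send_rows(
  rows=[
    [0.0,[0,0,-0.002],0],
    [0.0,[0,0,-0.0024],0],
    [0.024,[0,0,-0.0024],0],
    [0.03,[0,0,-0.0024],0],
    [0.038,[0,0,-0.0024],0],
    [0.046,[0,0,-0.0024],0],
    [0.056,[0,0,-0.0024],0],
    [0.068,[0,0,-0.0024],0],
    [0.08,[0,0,-0.0024],0],
    [0.088,[0,0,-0.0024],0],
  ],
)

```text
clock: 12.25
tool_pos: [0.6491, -0.0123, 0.1068]
eef_rot: [3.141, -0.0, 1.499]
contact_force: [0.1, -1.0, 0.6]
opening: 0.0758
grip_force: 0.1
```

Emit:
send_rows(
  rows=[
    [0.088,[0,0,0],0],
    [0.088,[0,0,0],0],
    [0.088,[0,0,-0.01],0],
    [0.088,[0,0,-0.025],0],
    [0.088,[0,0,-0.04],0],
    [0.088,[0,0,-0.06],0],
    [0.088,[0,0,-0.08],0],
    [0.088,[0,0,-0.1],0],
    [0.088,[0,0,-0.1],0],
    [0.088,[0,0,-0.1],0],
  ],
)

```text
clock: 13.25
tool_pos: [0.6493, -0.0123, 0.2078]
eef_rot: [3.14, -0.0, 1.499]
contact_force: [-0.2, 0.6, -0.2]
opening: 0.088
grip_force: 0.0
```

```bash
python3 - <<'E'
from h import *
a=snap('wrist','w4.png');b=snap('scene','s4.png')
B=cv2.resize(b[180:275,330:495],(600,345),interpolation=cv2.INTER_CUBIC)
cv2.imwrite('pics/c4.png',np.vstack([cv2.resize(a[:255,200:530],(330*600//330,255*600//330)),B])[:,:,::-1][:800])
print(cv2.imread('pics/c4.png').shape)
E
python3 -c "
import cv2;i=cv2.imread('pics/c4.png');cv2.imwrite('pics/c4b.png',cv2.resize(i,(430,int(i.shape[0]*430/600))))"
```

```text
(800, 600, 3)
```

View pics/c4b.png

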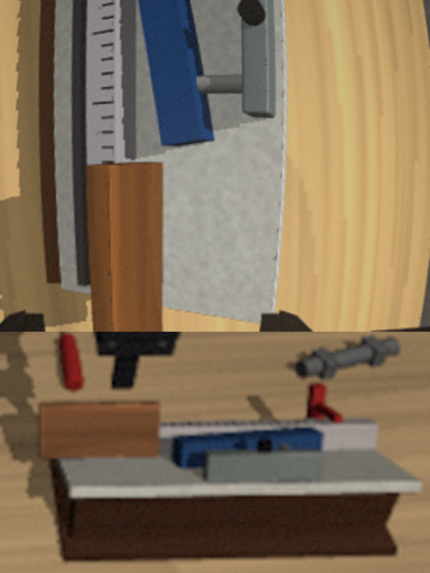

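The offcut stands flat on the deck against the fence, leaning with it, and the jaw is untouched. Next I'll push on its trailing end with closed fingers.

```bash
cat > d.py <<'E'
from fit import *
p=np.load('deck.npy');o,R=RT(p);psi=p[3]
E
python3 - <<'E'
from d import *
P=o+R@[.012,-.226,.014];print(P,state()['q'])
go([P[0],P[1],.2],psi)
go([P[0],P[1],P[2]],psi)
E
```

```text
[ 0.63831228 -0.1049417   0.08015716] [-0.1464405   0.76350057  0.17852872  1.53256627 -0.16283406  0.86151377
  0.01814205]
shift [-0.0932, -0.0034, 0.0062] turn 1.5716
shift [-0.0933, -0.0032, 0.1261] turn 1.5716
```

Emit:
send_rows(
  rows=[
    [0.0,[-0.03,-0.001,0],0.14],
    [0.0,[-0.06,-0.002,0],0.28],
    [0.0,[-0.0932,-0.0034,0],0.42],
    [0.0,[-0.0932,-0.0034,0],0.56],
    [0.0,[-0.0932,-0.0034,0],0.7],
    [0.0,[-0.0932,-0.0034,0],0.84],
    [0.0,[-0.0932,-0.0034,0],0.98],
    [0.0,[-0.0932,-0.0034,0],1.12],
    [0.0,[-0.0932,-0.0034,0.01],1.26],
    [0.0,[-0.0932,-0.0034,0.03],1.4],
  ],
)

```text
clock: 14.35
tool_pos: [0.6395, -0.1053, 0.1768]
eef_rot: [3.141, -0.001, 0.093]
contact_force: [0.8, 0.2, -0.1]
opening: 0.0102
grip_force: 0.0
```

Emit:
send_rows(
  rows=[
    [0.0,[0,0,0],0.14],
    [0.0,[0,0,0.02],0.172],
    [0.0,[0,0,0.045],0.172],
    [0.0,[0,0,0.065],0.172],
    [0.0,[0,0,0.08],0.172],
    [0.0,[0,0,0.09],0.172],
    [0.0,[0,0,0.095],0.172],
    [0.0,[0,0,0.095],0.172],
    [0.0,[0,0,0.095],0.172],
    [0.0,[0,0,0.095],0.172],
  ],
)

```text
clock: 15.35
tool_pos: [0.6395, -0.1053, 0.0827]
eef_rot: [3.141, -0.002, -0.073]
contact_force: [0.4, -0.2, 0.7]
opening: 0.0004
grip_force: 0.0
```

Run:
```python
from d import *
s=state();print(s['tool_pos'],s['eef_rot'],s['contact_force'],s['opening'],'deck',(R.T@(s['tool_pos']-o)).round(4))
go(o+R@[.012,-.226,.014],psi)
go(o+R@[.012,-.14,.014],psi)
snap('wrist','w5.png')
```

```text
[ 0.63952875 -0.10528431  0.08271603] [ 3.14141138e+00 -1.64633009e-03 -7.32474866e-02] [ 0.40766682 -0.20860054  0.67218138] 0.0004010424987264308 deck [ 0.0142 -0.2263  0.0158]
shift [-0.0012, -0.0003, 0.0026] turn -0.0006
shift [-0.0013, -0.0863, 0.0025] turn -0.0006
```

View pics/w5.png

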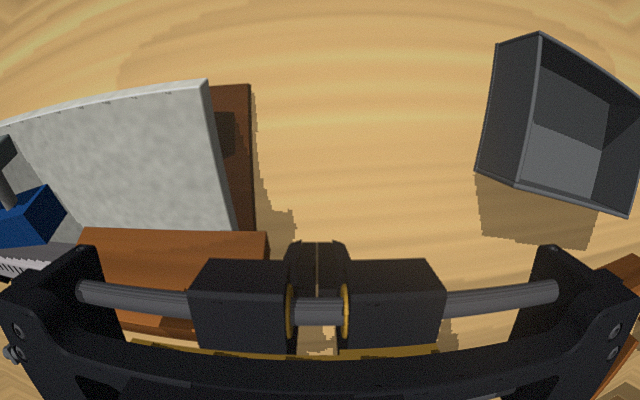

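Wrist view: the closed fingers at (317,300) sit just behind the offcut's trailing end (268,250), clear of the deck.

Emit:
send_rows(
  rows=[
    [0.0,[-0.001,-0.005,0.002],0],
    [0.0,[-0.001,-0.012,0.002],0],
    [0.0,[-0.001,-0.022,0.002],0],
    [0.0,[-0.001,-0.033,0.002],0],
    [0.0,[-0.001,-0.044,0.002],0],
    [0.0,[-0.001,-0.055,0.002],0],
    [0.0,[-0.001,-0.066,0.002],0],
    [0.0,[-0.001,-0.075,0.002],0],
    [0.0,[-0.001,-0.082,0.002],0],
    [0.0,[-0.001,-0.086,0.002],0],
  ],
)

```text
clock: 16.4
tool_pos: [0.6443, -0.0183, 0.0798]
eef_rot: [-3.141, -0.0, -0.072]
contact_force: [-0.1, -1.4, -0.7]
opening: 0.0007
grip_force: 0.7
```

Emit:
send_rows(
  rows=[
    [0.0,[0,-0.001,0],0],
    [0.0,[0,-0.002,0],0],
    [0.0,[0,-0.003,0],0],
    [0.0,[0,-0.004,0],0],
    [0.0,[0,-0.005,0],0],
    [0.0,[0,-0.006,0],0],
    [0.0,[0,-0.007,0],0],
    [0.0,[0,-0.008,0],0],
    [0.0,[0,-0.009,0],0],
    [0.0,[0,-0.01,0],0],
  ],
)

```text
clock: 17.4
tool_pos: [0.6451, -0.0095, 0.0799]
eef_rot: [3.141, -0.0, -0.073]
contact_force: [0.9, -2.0, 0.6]
opening: 0.0006
grip_force: 1.2
```

Run:
```python
from d import *
s=state();print(s['tool_pos'],s['contact_force'],'deck',(R.T@(s['tool_pos']-o)).round(4),'Fd',R.T@s['contact_force'])
```

```text
[ 0.64512691 -0.00945961  0.07991937] [ 0.92715907 -2.01452568  0.6283969 ] deck [ 0.0118 -0.1303  0.0138] Fd [ 1.23608975 -1.94196358  0.11696115]
```

Emit:
send_rows(
  rows=[
    [0.0,[0,-0.001,0],0],
    [0.0,[0,-0.002,0],0],
    [0.0,[0,-0.003,0],0],
    [0.0,[0,-0.004,0],0],
    [0.0,[0,-0.005,0],0],
    [0.0,[0,-0.006,0],0],
    [0.0,[0,-0.006,0],0],
    [0.0,[0,-0.006,0],0],
    [0.0,[0,-0.006,0],0],
    [0.0,[0,-0.006,0],0],
  ],
)

```text
clock: 18.4
tool_pos: [0.6457, -0.0035, 0.08]
eef_rot: [3.141, -0.001, -0.073]
contact_force: [2.4, -4.4, 1.4]
opening: 0.0001
grip_force: 2.3
```

Emit:
send_rows(
  rows=[
    [0.0,[0,-0.001,0],0],
    [0.0,[0,-0.002,0],0],
    [0.0,[0,-0.003,0],0],
    [0.0,[0,-0.004,0],0],
    [0.0,[0,-0.004,0],0],
    [0.0,[0,-0.004,0],0],
    [0.0,[0,-0.004,0],0],
    [0.0,[0,-0.004,0],0],
    [0.0,[0,-0.004,0],0],
    [0.0,[0,-0.004,0],0],
  ],
)

```text
clock: 19.4
tool_pos: [0.646, -0.0003, 0.0801]
eef_rot: [3.14, -0.001, -0.074]
contact_force: [1.9, -5.7, 1.5]
opening: -0.0
grip_force: 2.8
```

Emit:
send_rows(
  rows=[
    [0.0,[0,-0.001,0],0],
    [0.0,[0,-0.002,0],0],
    [0.0,[0,-0.003,0],0],
    [0.0,[0,-0.004,0],0],
    [0.0,[0,-0.004,0],0],
    [0.0,[0,-0.004,0],0],
    [0.0,[0,-0.004,0],0],
    [0.0,[0,-0.004,0],0],
    [0.0,[0,-0.004,0],0],
    [0.0,[0,-0.004,0],0],
  ],
)

```text
clock: 20.4
tool_pos: [0.6464, 0.003, 0.0802]
eef_rot: [3.139, -0.001, -0.074]
contact_force: [2.3, -6.5, 1.5]
opening: 0.0005
grip_force: 3.4
```

Emit:
send_rows(
  rows=[
    [0.0,[0,-0.001,0],0],
    [0.0,[0,-0.002,0],0],
    [0.0,[0,-0.003,0],0],
    [0.0,[0,-0.003,0],0],
    [0.0,[0,-0.003,0],0],
    [0.0,[0,-0.003,0],0],
    [0.0,[0,-0.003,0],0],
    [0.0,[0,-0.003,0],0],
    [0.0,[0,-0.003,0],0],
    [0.0,[0,-0.003,0],0],
  ],
)

```text
clock: 21.4
tool_pos: [0.6466, 0.005, 0.0803]
eef_rot: [3.138, -0.002, -0.075]
contact_force: [1.9, -8.9, 2.0]
opening: 0.0005
grip_force: 4.1
```

Run:
```python
from d import *
s=state();print(s['tool_pos'],s['contact_force'],'deck',(R.T@(s['tool_pos']-o)).round(4))
```

```text
[0.64659547 0.00498114 0.08030512] [ 1.93311255 -8.8642311   1.99821841] deck [ 0.0123 -0.1158  0.014 ]
```

Push force is 8.9 N, inside the snug range. I'll back off, lift and go to the pointer.

Emit:
send_rows(
  rows=[
    [0.0,[0,0.004,0],0],
    [0.0,[0,0.01,0],0],
    [0.0,[0,0.02,0],0],
    [0.0,[0,0.03,0],0],
    [0.0,[0,0.035,-0.01],0],
    [0.0,[0,0.035,-0.04],0],
    [0.0,[0,0.035,-0.08],0],
    [0.0,[0,0.035,-0.12],0],
    [0.0,[0,0.035,-0.13],0],
    [0.0,[0,0.035,-0.13],0],
  ],
)

```text
clock: 22.4
tool_pos: [0.6446, -0.0277, 0.2122]
eef_rot: [-3.141, -0.004, -0.073]
contact_force: [0.4, 0.1, -0.1]
opening: 0.0004
grip_force: 0.0
```

Run:
```python
from d import *
s=state();print(s['tool_pos'],s['contact_force'])
P=o+R@[-.05,.168,.044];print(P)
go([P[0],P[1],.2],psi)
# red tip + offcut from top & scene images
b=snap('top','t6.png');c=snap('scene','s6.png')
def ondeck(n,uv,z):
    q,d=ray(n,*uv);q=R.T@(q-o);d=R.T@d;return q+d*(z-q[2])/d[2]
for n,im,win in(('top',b,(120,215,180,240)),('scene',c,(190,230,430,480))):
    h=cv2.cvtColor(im,cv2.COLOR_RGB2HSV);m=cv2.inRange(h,(0,140,60),(7,255,255))|cv2.inRange(h,(172,140,60),(180,255,255))
    M=np.zeros_like(m);M[win[0]:win[1],win[2]:win[3]]=m[win[0]:win[1],win[2]:win[3]]
    ys,xs=np.nonzero(M)
    for v in np.unique(ys):print(n,v,xs[ys==v].min(),xs[ys==v].max(),end=' | ')
    print()
h=cv2.cvtColor(b,cv2.COLOR_RGB2HSV);m=cv2.inRange(h,(5,110,50),(16,255,200));M=np.zeros_like(m);M[140:195,225:300]=m[140:195,225:300]
ys,xs=np.nonzero(M)
for v in np.unique(ys):print(v,xs[ys==v].min(),xs[ys==v].max(),end=' | ')
print()
for uv in((xs.min(),np.median(ys[xs<=xs.min()+1])),):print('lead top',uv,ondeck('top',uv,.06),ondeck('top',uv,.03))
```

```text
[ 0.64464988 -0.02767185  0.21222699] [ 0.37810636  0.05083464 -0.08603008]
[0.59820437 0.29301607 0.08114406]
shift [-0.0699, -0.3164, 0.0121] turn -0.0008

scene 200 449 453 | scene 201 450 454 | scene 202 450 454 | scene 203 450 454 | scene 204 450 454 | scene 205 449 454 | scene 206 449 454 | scene 207 449 454 | scene 208 449 454 | scene 209 450 456 | scene 210 450 457 | scene 211 450 459 | scene 212 450 460 | scene 213 452 460 | scene 214 458 460 | 
165 264 268 | 166 260 275 | 167 259 275 | 168 258 274 | 169 258 274 | 170 257 274 | 171 256 274 | 172 256 273 | 173 264 273 | 188 299 299 | 
lead top (np.int64(256), np.float64(171.0)) [ 0.00489879 -0.04544714  0.06      ] [-0.00109751 -0.0405562   0.03      ]
```

Emit:
send_rows(
  rows=[
    [0.0,[-0.01,-0.045,0],0],
    [0.0,[-0.02,-0.09,0],0],
    [0.0,[-0.03,-0.135,0],0],
    [0.0,[-0.04,-0.18,0],0],
    [0.0,[-0.05,-0.225,0],0],
    [0.0,[-0.06,-0.265,0],0],
    [0.0,[-0.065,-0.295,0],0],
    [0.0,[-0.07,-0.316,0.01],0],
    [0.0,[-0.07,-0.316,0.01],0],
    [0.0,[-0.07,-0.316,0.01],0],
  ],
)

```text
clock: 23.5
tool_pos: [0.5965, 0.2911, 0.1984]
eef_rot: [3.139, 0.002, -0.075]
contact_force: [0.2, -0.5, 0.2]
opening: 0.0006
grip_force: 0.0
```

Run:
```python
from d import *
s=state();print(s['tool_pos'],s['contact_force'])
go(o+R@[-.05,.168,.044],psi)
snap('wrist','w7.png')
for d in((-.047,.126,.064),(.0095,.122,.0445),(.0,.03,.06)):print(d,proj('wrist',o+R@np.array(d)))
```

```text
[0.59645258 0.29107177 0.19840114] [ 0.17011126 -0.47913671  0.16516711]
shift [0.0018, -0.0024, 0.1172] turn -0.0019
(-0.047, 0.126, 0.064) [362.96058343 209.50095334]
(0.0095, 0.122, 0.0445) [371.46614489 138.54256549]
(0.0, 0.03, 0.06) [480.61610767 162.89217892]
```

View pics/w7.png

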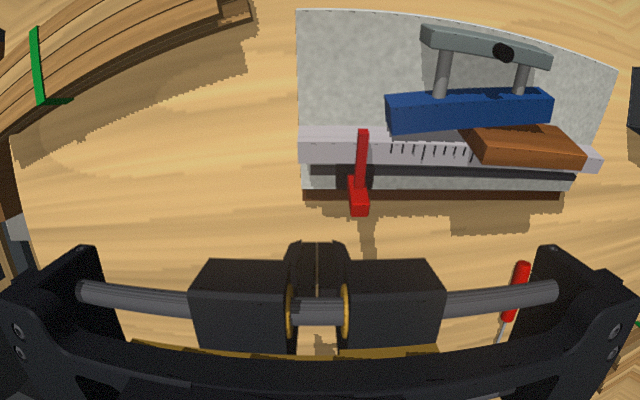

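Wrist view: offcut wedged between fence and jaw, leading top corner near (485,165). The pointer post is at (360,210) with its arm face near (368,135), so the tip is about 95 mm from the offcut.

Emit:
send_rows(
  rows=[
    [0.0,[0.002,0,0.02],0],
    [0.0,[0.002,0,0.05],0],
    [0.0,[0.002,0,0.08],0],
    [0.0,[0.002,0,0.1],0],
    [0.0,[0.002,0,0.112],0],
    [0.0,[0.002,0,0.117],0],
    [0.0,[0.002,0,0.117],0],
    [0.0,[0.002,0.003,0.117],0],
    [0.0,[0.002,0.006,0.117],0],
    [0.0,[0.002,0.01,0.117],0],
  ],
)

```text
clock: 24.55
tool_pos: [0.5986, 0.2828, 0.0837]
eef_rot: [-3.141, -0.001, -0.073]
contact_force: [0.4, 0.4, -0.5]
opening: 0.0001
grip_force: 0.0
```

Run:
```python
from d import *
s=state();print(s['tool_pos'],s['contact_force'],'deck',(R.T@(s['tool_pos']-o)).round(4))
go(o+R@[-.05,.075,.044],psi)
```

```text
[0.59864861 0.28282177 0.08371625] [ 0.40759353  0.38435412 -0.53433543] deck [-0.0478  0.1579  0.0458]
shift [-0.0011, 0.0829, 0.0025] turn -0.0004
```

Emit:
send_rows(
  rows=[
    [0.0,[-0.001,0.003,0.002],0],
    [0.0,[-0.001,0.008,0.002],0],
    [0.0,[-0.001,0.018,0.002],0],
    [0.0,[-0.001,0.03,0.002],0],
    [0.0,[-0.001,0.042,0.002],0],
    [0.0,[-0.001,0.054,0.002],0],
    [0.0,[-0.001,0.065,0.002],0],
    [0.0,[-0.001,0.074,0.002],0],
    [0.0,[-0.001,0.08,0.002],0],
    [0.0,[-0.001,0.083,0.002],0],
  ],
)

```text
clock: 25.55
tool_pos: [0.591, 0.1994, 0.0808]
eef_rot: [3.141, 0.0, -0.074]
contact_force: [-0.0, 1.4, 0.2]
opening: 0.0003
grip_force: 0.5
```

Run:
```python
from d import *
s=state();print(s['tool_pos'],s['contact_force'],'deck',(R.T@(s['tool_pos']-o)).round(4))
go(o+R@[-.05,.0595,.044],psi)
a=snap('wrist','w8.png')
h=cv2.cvtColor(a,cv2.COLOR_RGB2HSV);m=cv2.inRange(h,(0,140,60),(5,255,255))|cv2.inRange(h,(172,140,60),(180,255,255));m[250:]=0
ys,xs=np.nonzero(m);print('red',xs.min(),xs.max(),ys.min(),ys.max())
k=cv2.inRange(h,(6,110,40),(16,255,220));k[:,:300]=0
cv2.imwrite('pics/c8.png',cv2.resize(a[60:260,250:480],None,fx=3,fy=3,interpolation=cv2.INTER_CUBIC)[:,:,::-1])
for y in(.03,):
  for d in((.0,y,.06),(.019,y,.06),(.0,y,.0355),(.0095,.0435,.0445),(.0,.0435,.0445),(-.011,.0435,.0445)):print(d,proj('wrist',o+R@np.array(d)).round(1))
```

```text
[0.59102303 0.1993642  0.08083611] [-0.01389755  1.37516393  0.19375778] deck [-0.0505  0.0741  0.0439]
shift [0.0004, 0.0146, -0.0003] turn -0.0014
red 342 412 136 249
(0.0, 0.03, 0.06) [429.6 207.1]
(0.019, 0.03, 0.06) [441.5 166.9]
(0.0, 0.03, 0.0355) [414.7 170.2]
(0.0095, 0.0435, 0.0445) [392.7 163.4]
(0.0, 0.0435, 0.0445) [389.4 182.2]
(-0.011, 0.0435, 0.0445) [385.7 202.1]
```

View pics/c8.png

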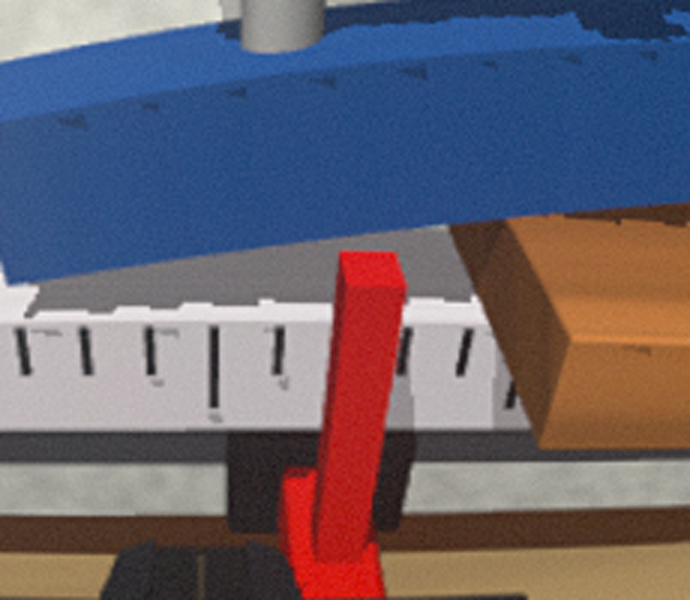

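Crop view: the arm's contact face is about 15–17 mm short of the offcut's leading end, whose corner at pixel (430,209) puts that end at deck y ≈ 30 mm.

Emit:
send_rows(
  rows=[
    [0.0,[0,0.002,0],0],
    [0.0,[0,0.004,0],0],
    [0.0,[0,0.006,0],0],
    [0.0,[0,0.008,0],0],
    [0.0,[0,0.0095,0],0],
    [0.0,[0,0.0105,0],0],
    [0.0,[0,0.011,0],0],
    [0.0,[0,0.0115,0],0],
    [0.0,[0,0.012,0],0],
    [0.0,[0,0.012,0],0],
  ],
)

```text
clock: 26.6
tool_pos: [0.5903, 0.1882, 0.0808]
eef_rot: [3.142, -0.0, -0.073]
contact_force: [1.1, 0.3, -1.1]
opening: 0.0004
grip_force: 0.4
```

Emit:
send_rows(
  rows=[
    [0.0,[0,0.0003,0],0],
    [0.0,[0,0.0006,0],0],
    [0.0,[0,0.0009,0],0],
    [0.0,[0,0.0012,0],0],
    [0.0,[0,0.0015,0],0],
    [0.0,[0,0.0015,0],0],
    [0.0,[0,0.0015,0],0],
    [0.0,[0,0.0015,0],0],
    [0.0,[0,0.0015,0],0],
    [0.0,[0,0.0015,0],0],
  ],
)

```text
clock: 27.6
tool_pos: [0.5901, 0.1867, 0.0808]
eef_rot: [3.142, -0.0, -0.073]
contact_force: [0.1, 0.6, 0.1]
opening: 0.0007
grip_force: 0.3
```

```bash
cat > m.py <<'E'
from d import *
import sys
def m(f):
    s=state();print(s['contact_force'].round(2),'deck',(R.T@(s['tool_pos']-o)).round(4))
    E=get_calibration('wrist');a=snap('wrist',f)
    def ondeck(uv,z):
        q,d=ray('wrist',*uv);q=R.T@(q-o);d=R.T@d;return q+d*(z-q[2])/d[2]
    h=cv2.cvtColor(a,cv2.COLOR_RGB2HSV);r=cv2.inRange(h,(0,140,60),(5,255,255))|cv2.inRange(h,(172,140,60),(180,255,255))
    w=cv2.inRange(h,(6,110,40),(18,255,230))
    for v in range(160,215,6):
        x=np.nonzero(r[v])[0]
        if len(x)==0: continue
        g=np.nonzero(w[v,x.max()+1:])[0];g=x.max()+1+g[0] if len(g) else -1
        print(v,'red',x.min(),x.max(),ondeck((x.max()+.5,v),.0445).round(4),'offcut from',g,'gap px',g-x.max()-1)
E
python3 -c "
from m import *
m('w9.png')"
```

```text
[0.09 0.6  0.08] deck [-0.0505  0.0614  0.0438]
160 red 362 385 [0.011  0.0343 0.0445] offcut from 386 gap px 0
166 red 362 383 [0.0082 0.0347 0.0445] offcut from 388 gap px 4
172 red 360 382 [0.0052 0.0347 0.0445] offcut from 390 gap px 7
178 red 359 381 [0.0022 0.0348 0.0445] offcut from 392 gap px 10
184 red 359 380 [-0.001   0.0348  0.0445] offcut from 393 gap px 12
190 red 359 379 [-0.0042  0.0348  0.0445] offcut from 395 gap px 15
196 red 359 378 [-0.0075  0.0348  0.0445] offcut from 397 gap px 18
202 red 358 377 [-0.0109  0.0348  0.0445] offcut from 398 gap px 20
208 red 356 377 [-0.0145  0.0343  0.0445] offcut from 399 gap px 21
214 red 356 376 [-0.0182  0.0343  0.0445] offcut from 621 gap px 244
```

Emit:
send_rows(
  rows=[
    [0.0,[0,0.0005,0],0],
    [0.0,[0,0.001,0],0],
    [0.0,[0,0.0015,0],0],
    [0.0,[0,0.002,0],0],
    [0.0,[0,0.0025,0],0],
    [0.0,[0,0.003,0],0],
    [0.0,[0,0.003,0],0],
    [0.0,[0,0.003,0],0],
    [0.0,[0,0.003,0],0],
    [0.0,[0,0.003,0],0],
  ],
)

```text
clock: 28.65
tool_pos: [0.5899, 0.1837, 0.0808]
eef_rot: [3.141, 0.0, -0.073]
contact_force: [0.9, 0.0, -0.3]
opening: 0.0004
grip_force: 0.3
```

Emit:
send_rows(
  rows=[
    [0.0,[0,0.0002,0],0],
    [0.0,[0,0.0004,0],0],
    [0.0,[0,0.0006,0],0],
    [0.0,[0,0.0008,0],0],
    [0.0,[0,0.001,0],0],
    [0.0,[0,0.001,0],0],
    [0.0,[0,0.001,0],0],
    [0.0,[0,0.001,0],0],
    [0.0,[0,0.001,0],0],
    [0.0,[0,0.001,0],0],
  ],
)

```text
clock: 29.65
tool_pos: [0.5898, 0.1828, 0.0808]
eef_rot: [-3.142, -0.0, -0.073]
contact_force: [1.2, 1.5, 0.4]
opening: 0.0004
grip_force: 0.4
```

```bash
python3 -c "
from m import *
m('w10.png')
for y in(.028,.03,.032):
  print(y,[proj('wrist',o+R@np.array([0,y,z])).round(1).tolist() for z in(.06,.05,.0445,.04)])
"
```

```text
[1.16 1.49 0.36] deck [-0.0504  0.0575  0.0439]
160 red 362 385 [0.011  0.0303 0.0445] offcut from 386 gap px 0
166 red 362 384 [0.0081 0.0303 0.0445] offcut from 385 gap px 0
172 red 361 383 [0.0052 0.0304 0.0445] offcut from 384 gap px 0
178 red 360 382 [0.0022 0.0304 0.0445] offcut from 383 gap px 0
184 red 360 380 [-0.001   0.0308  0.0445] offcut from 384 gap px 3
190 red 359 379 [-0.0042  0.0308  0.0445] offcut from 386 gap px 6
196 red 359 378 [-0.0075  0.0308  0.0445] offcut from 387 gap px 8
202 red 358 377 [-0.0109  0.0308  0.0445] offcut from 389 gap px 11
208 red 356 377 [-0.0145  0.0304  0.0445] offcut from 389 gap px 11
214 red 355 376 [-0.0182  0.0303  0.0445] offcut from 635 gap px 258
0.028 [[394.4, 207.3], [389.7, 190.6], [387.4, 182.2], [385.5, 175.8]]
0.03 [[389.3, 207.3], [384.9, 190.5], [382.7, 182.2], [381.0, 175.7]]
0.032 [[384.2, 207.3], [380.1, 190.5], [378.0, 182.1], [376.4, 175.7]]
```

Emit:
send_rows(
  rows=[
    [0.0,[0,0.0002,0],0],
    [0.0,[0,0.0004,0],0],
    [0.0,[0,0.0006,0],0],
    [0.0,[0,0.0008,0],0],
    [0.0,[0,0.0008,0],0],
    [0.0,[0,0.0008,0],0],
    [0.0,[0,0.0008,0],0],
    [0.0,[0,0.0008,0],0],
    [0.0,[0,0.0008,0],0],
    [0.0,[0,0.0008,0],0],
  ],
)

```text
clock: 30.7
tool_pos: [0.5898, 0.182, 0.0808]
eef_rot: [-3.142, 0.0, -0.073]
contact_force: [1.0, 0.8, 0.9]
opening: 0.0001
grip_force: 0.4
```

```bash
python3 -c "
from m import *
m('w11.png')"
```

```text
[1.   0.8  0.93] deck [-0.0505  0.0567  0.0438]
160 red 362 385 [0.011  0.0295 0.0445] offcut from 386 gap px 0
166 red 362 384 [0.0081 0.0295 0.0445] offcut from 385 gap px 0
172 red 361 382 [0.0052 0.03   0.0445] offcut from 383 gap px 0
178 red 360 382 [0.0021 0.0296 0.0445] offcut from 383 gap px 0
184 red 360 381 [-0.001   0.0296  0.0445] offcut from 382 gap px 0
190 red 359 379 [-0.0042  0.03    0.0445] offcut from 384 gap px 4
196 red 359 378 [-0.0075  0.03    0.0445] offcut from 385 gap px 6
202 red 358 377 [-0.011   0.03    0.0445] offcut from 387 gap px 9
208 red 356 377 [-0.0145  0.0295  0.0445] offcut from 387 gap px 9
214 red 356 376 [-0.0182  0.0295  0.0445] offcut from 383 gap px 6
```

Emit:
send_rows(
  rows=[
    [0.0,[0,0.0002,0],0],
    [0.0,[0,0.0004,0],0],
    [0.0,[0,0.0006,0],0],
    [0.0,[0,0.0008,0],0],
    [0.0,[0,0.0008,0],0],
    [0.0,[0,0.0008,0],0],
    [0.0,[0,0.0008,0],0],
    [0.0,[0,0.0008,0],0],
    [0.0,[0,0.0008,0],0],
    [0.0,[0,0.0008,0],0],
  ],
)

```text
clock: 31.75
tool_pos: [0.5898, 0.1816, 0.0808]
eef_rot: [-3.141, -0.0, -0.073]
contact_force: [0.9, 2.8, 0.5]
opening: 0.0006
grip_force: 1.6
```

```bash
python3 -c "
from m import *
m('w12.png')
for y in(.028,.03,.032):
  print(y,[proj('wrist',o+R@np.array([0,y,z])).round(1).tolist() for z in(.06,.05,.0445,.04)])
"
```

```text
[0.87 2.77 0.46] deck [-0.0504  0.0562  0.0439]
160 red 362 384 [0.011  0.0295 0.0445] offcut from 385 gap px 0
166 red 361 383 [0.0082 0.0295 0.0445] offcut from 384 gap px 0
172 red 361 382 [0.0052 0.0296 0.0445] offcut from 383 gap px 0
178 red 360 381 [0.0022 0.0296 0.0445] offcut from 382 gap px 0
184 red 360 380 [-0.001   0.0296  0.0445] offcut from 381 gap px 0
190 red 359 379 [-0.0042  0.0296  0.0445] offcut from 383 gap px 3
196 red 358 378 [-0.0075  0.0296  0.0445] offcut from 384 gap px 5
202 red 358 377 [-0.0109  0.0296  0.0445] offcut from 386 gap px 8
208 red 356 377 [-0.0145  0.0291  0.0445] offcut from 386 gap px 8
214 red 355 376 [-0.0181  0.0291  0.0445] offcut from 625 gap px 248
0.028 [[391.2, 207.3], [386.8, 190.6], [384.5, 182.2], [382.7, 175.8]]
0.03 [[386.1, 207.3], [382.0, 190.5], [379.8, 182.2], [378.2, 175.7]]
0.032 [[381.0, 207.3], [377.1, 190.5], [375.1, 182.1], [373.6, 175.7]]
```

Contact is made: the push rose to about 2.8 N and the offcut hasn't moved. Backing off.

Emit:
send_rows(
  rows=[
    [0.0,[0,-0.001,0],0],
    [0.0,[0,-0.004,0],0],
    [0.0,[0,-0.012,0],0],
    [0.0,[0,-0.025,0],0],
    [0.0,[0,-0.03,-0.01],0],
    [0.0,[0,-0.03,-0.04],0],
    [0.0,[0,-0.03,-0.08],0],
    [0.0,[0,-0.03,-0.12],0],
    [0.0,[0,-0.03,-0.13],0],
    [0.0,[0,-0.03,-0.13],0],
  ],
)

```text
clock: 32.8
tool_pos: [0.593, 0.2117, 0.2131]
eef_rot: [-3.14, -0.004, -0.073]
contact_force: [0.6, 0.4, -1.0]
opening: 0.0004
grip_force: 0.0
```

Run:
```python
from d import *
s=state();print(s['tool_pos'],s['contact_force'],s['joint_vel'].round(3))
a=snap('wrist','w13.png');b=snap('scene','s13.png')
A=cv2.resize(a[60:230,260:560],None,fx=2,fy=2);B=cv2.resize(b[180:275,330:495],(600,345),interpolation=cv2.INTER_CUBIC)
cv2.imwrite('pics/c13.png',cv2.resize(np.vstack([A,B]),None,fx=.87,fy=.87)[:,:,::-1])
```

```text
[0.59297008 0.21173276 0.213143  ] [ 0.64777991  0.44451815 -0.97560547] [ 0.01   0.048 -0.047  0.048 -0.012 -0.02   0.01 ]
```

View pics/c13.png

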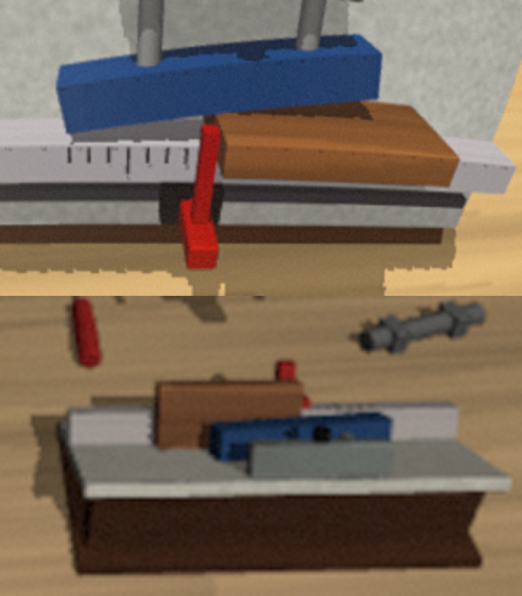

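The offcut is wedged along the fence, with the pointer arm against its leading end at crop (215,150). The robot is clear and nothing else has moved.

```bash
python3 -c "
from bench import *
print(finish_job())"
```

```text
the job is handed in; nothing more can be done
None
```

The job is handed in at about 33 s of the 58 s limit. In the last pictures the offcut stands wedged by itself against the fence, the red pointer rests on its leading end, and the tub, conduit and screwdriver were never touched. The hand-in gave no verdict, and the jaw's push-back is only an estimate (about 1 to 2 mm), from the final 8.9 N push and the offcut's position.

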